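Free the slide holder: park the chamber, then hold the sprung stage clamp open

ROBOT

A 6-joint arm with a two-finger parallel gripper is mounted at the origin on the work surface. World frame = base frame: x ahead of the robot, y to its left, z up, the work surface at z = 0. Lengths are in m, angles in degrees, forces in N, time in s.
With the tool pointing down it reaches from about 0.25 to 0.725 m from the base axis. Payload 9.7 kg.
Tool frame: the origin (TCP) lies between the finger pads; the fingertips stand 25 mm ahead of it and the grasp point (between the pads) lies 6 mm ahead of it; z points along the fingers, y is the line along which they close (so a half turn about z gives the same grasp; the last joint's range is limited). The gripper opens to 85 mm and grips with 20 to 120 N. Pads are 22 mm wide; open, the fingers measure 114 mm over their backs; the gripper's body (76 mm by 85 mm) begins 54 mm behind the grasp point. The pads swing forward as they close: fully open they stand 13 mm farther back than shut.
Start: joints at [73.052, 4.979, 10.078, 95.1, 0, 90], TCP at [0.16, 0.526, 0.256] pointing down, gripper open.
Joint ranges: [-179.16, 179.16], [-48.56, 103.87], [-65.8, 70.77], [-126.05, 130.52], [-82.76, 87.17], [-180, 180]. Speed limits (degrees/s): [127.2, 127.2, 147.25, 180, 180, 180].

INTERFACE

Orientations are given as [roll, pitch, yaw] about the fixed x, y, z axes, in that order (R = Rz(yaw) Ry(pitch) Rx(roll)).
In Python, from workcell import bot gives the robot as it stands. The module is installed in compiled form; this text tells all that it offers.
- The arm moves only by the shell command python3 -m pendant 'ROWS' [FORCE]. ROWS is a JSON list of rows, 1 to 5 of them, each an object with the fields dx, dy, dz (the shift in normalised numbers (1 is 250 mm)), yaw (a turn about the tool's z in shares of 4 rad (1.0 is 4 rad)), finger_gap (the finger opening in m); a field left out counts as zero (the opening has to be given); each row is the pose to reach, as a shift and turn from the pose commanded when the command began, along the tool's axes at that moment; what a row does not reach only later rows make up. A row lasts 1/12 s, in which the tool goes at most 0.0417 m and 7.16 degrees, less where a joint would pass 70% of its speed; a pose out of reach is approached as far as the arm can. The fingers move at their own pace and stop on an object; FORCE is the grip in N (left out, the last holds). Time passes only in rows, so rows that do not move let the fingers close. It prints the time, the measured TCP pose, the force, the opening and the grip force at its end. Input that does not fit is refused with a message, and nothing moves.
- bot.get_obs(): the state, without advancing time (a new reading comes with each control period).
- bot.camera(name): name is "scene" or "top" or "wrist"; returns the picture (384x512x3 uint8, blue, green, red); there is no depth.
- bot.camera_info(name): a dict with "mtx" (3x3 intrinsics, pixels), "extrinsics" (4x4, takes a point from camera to world coordinates). Camera axes: x right, y down, z forward; pixel columns grow to the right and rows downward; lengths in m; the calibration is good to about 2 mm. A picture is of the moment at which its call begins: read the wrist's pose just before it. camera_info takes no time and is no camera call; for the wrist camera it gives the pose at the moment of the call.
- bot.job_done(): hands the job in; it is judged then, once.
The state is a dict: "time": time; "q": joint angles; "qd": joint speeds; "joint_efforts": joint torques, N m; "ee_pos": TCP position; "tcp_rot": TCP orientation; "wrist_force": force on the tool from outside, world axes, zero at the start; "torque": the same for the moment, N m; "opening": finger opening in m; "grasp_force": force on a finger pad.
Only numpy, scipy, OpenCV 4.12 (cv2) and the standard library are available. Lean on these libraries where they do the work, as an engineer would, in place of code of your own. Each camera call takes 0.05 s, during which the arm holds its last target. There are 200 camera calls.

TASK

The slide holder on the microscope stage plate has to come free for a colleague. Slide the round steel chamber out of the clamp arm's way and centre it on the blue mark, without lifting it off the stage; then push the red sprung clamp arm by its orange post, away from the slide holder, past its ratchet click until its pointer is well inside the green zone, and finish while still holding it there with the fingers (it springs back if you let go). Leave the slide holder, the oil bottle, the objective can and the mouse where they are.

Things in the scene. Friction and masses are not known exactly. Their poses are not given: they have to be found in the camera images.
- stage: fixed white stage plate, 240 (x) x 400 (y) x 30 mm, flat on the bench, top at height 30 mm, slightly turned. Origin: centre of its underside; x runs from the near long side to the far one, y to the left. Clamp pivot at (85, 70) mm, slide holder on the left, marks on the right, black pawl housing 26 mm high at x 63 to 107, y -33 to 20 mm.
- chamber: loose round steel incubation chamber, 80 mm in diameter, 28 mm high, 0.34 to 0.61 kg, with a black upright knob 18 mm in diameter and 28 mm tall in the middle of its top (chamber top 58 mm, knob top 86 mm above the bench when it stands on the stage). Origin: centre of its underside.
- chamber_knob (a point): middle of the chamber's knob, 14 mm above the top of the chamber, 42 mm above its underside; grip it from above, low on the knob (pushed high up, the chamber may tip)
- blue_mark: flat painted disc 92 mm in diameter on the stage's top, blue with a white ring: where the chamber must go. Origin: its centre, height 30 mm. It lies on the right-hand part of the stage, near or far.
- grey_mark: the same disc in grey: another mark, not wanted. It lies where the blue one does not.
- clamp_angle (a joint): arm angle, rad: 0 at rest (arm along the stage's -x), grows counter-clockwise from above as the post goes to the stage's -y; stop at 0.62. Needs 4 N at the post at first, 8 N at the stop, up to 6 N more over the ratchet tooth (0.1 to 0.35), which clicks past at about 0.35. Let go later, it springs back to its catch at about 0.35. Hold it in the green zone: 0.46 to 0.62.
- clamp: the red clamp arm with steel ratchet hub (34 mm radius). Bar 16 mm wide, its top 56 mm above the bench; the pointer ends 150 mm from the pivot, over a green arc on the stage (the chamber hides the arc at first). Origin: on the pivot axis at the stage's top; at rest its axes are parallel to the stage's, the bar along its own -x.
- clamp_pivot (a point): point on the arm's vertical pivot axis, 56 mm above the bench
- clamp_post (a point): middle of the upright orange push post, 120 mm from the pivot on the arm: 20 mm in diameter, reaching from 56 to 105 mm above the bench; this point is at 84 mm
- slide_holder: loose aluminium frame with two glass slides, 110 x 80 x 8 mm, lying on the left part of the stage beside the clamp; leave it. Origin: centre of its underside.
- oil_bottle: small amber bottle, 34 mm in diameter, 75 mm tall, standing left of the stage; leave it. Origin: centre of its underside.
- objective_can: clear round can with black foot, 48 mm in diameter, 62 mm tall, beyond the stage; leave it. Origin: centre of its underside.
- mouse: grey computer mouse, 100 x 58 x 30 mm, right of the stage; leave it. Origin: centre of its underside.

How it is judged:
By the outcome, as a careful person would: the job done as asked, in the order asked, and still so for the second after the job is handed in, while the arm keeps its last pose, push and grip.
It also fails if it takes over 48 s, if anything falls off the work surface, if the arm or the gripper's body presses on something with over 40 N, if the wrist force passes 120 N, or if a joint passes its speed limit or range.

## Working session

There is one attempt and no reset: what is moved stays moved. The work goes in short steps, Python scripts to look and compute and a shell command to move; the robot and the scene stay as the last step left them, time stands still between calls to the robot, and variables do not carry over. Pictures are saved under pics/ and viewed, at most 10 in all, crops included, and the job is handed in when it is done.

```bash
mkdir -p pics; python3 - <<'E'
from workcell import bot
import cv2,numpy as np
o=bot.get_obs();print(o['time'],o['ee_pos'],o['tcp_rot'],o['opening'])
a=bot.camera("scene");b=bot.camera("top")
cv2.imwrite('pics/scene0.png',a);cv2.imwrite('pics/top0.png',b)
for n in("scene","top"):
    i=bot.camera_info(n);print(n,np.round(i['mtx'],1).tolist(),np.round(i['extrinsics'],3).tolist())
E
```

```text
0.0 [0.16026352 0.5259255  0.25558803] [-1.79924056e+02  1.83756097e-04  1.63053726e+02] 0.08562293009928604
scene [[467.1, 0.0, 262.7], [0.0, 467.1, 192.9], [0.0, 0.0, 1.0]] [[0.248, 0.704, -0.666, 1.387], [0.969, -0.172, 0.179, -0.136], [0.012, -0.69, -0.724, 0.939], [0.0, 0.0, 0.0, 1.0]]
top [[455.7, 0.0, 247.2], [0.0, 455.7, 193.5], [0.0, 0.0, 1.0]] [[-0.022, -0.993, 0.113, 0.491], [-1.0, 0.024, 0.012, 0.055], [-0.015, -0.113, -0.994, 1.169], [0.0, 0.0, 0.0, 1.0]]
```

View pics/scene0.png

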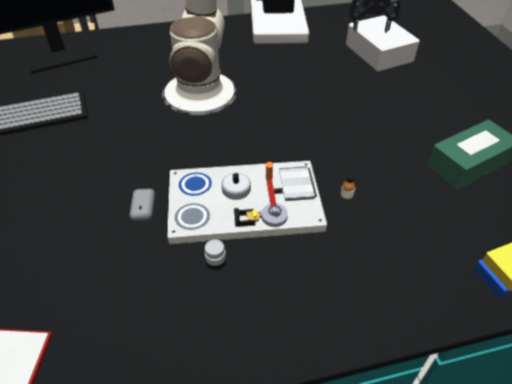

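View pics/top0.png

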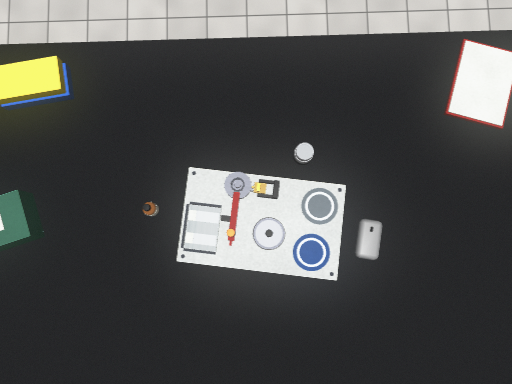

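The top view shows the stage with corners at about (190,168), (345,184), (338,279) and (178,262). The knob is at (269,233), the orange post at (231,233), the blue mark at (311,252) on the near side, and the grey mark at (319,206). In the scene view the knob is at (236,178), the post at (269,168) and the blue mark at (195,184).

```bash
cat > h.py <<'E'
import cv2,numpy as np
from workcell import bot
def P(info):
    T=np.linalg.inv(info['extrinsics']);return info['mtx']@T[:3]
def tri(ia,pa,ib,pb):
    X=cv2.triangulatePoints(P(ia),P(ib),np.float64(pa).reshape(2,1),np.float64(pb).reshape(2,1)).ravel();return X[:3]/X[3]
def plane(info,p,z):
    E=np.array(info['extrinsics']);d=E[:3,:3]@np.linalg.inv(info['mtx'])@[p[0],p[1],1];c=E[:3,3];return c+d*(z-c[2])/d[2]
def blob(m,box=None):
    m=m.astype(np.uint8)
    if box: k=np.zeros_like(m);x0,y0,x1,y1=box;k[y0:y1,x0:x1]=1;m=m*k
    n,l,s,c=cv2.connectedComponentsWithStats(m)
    i=1+np.argmax(s[1:,4]);return c[i],s[i],l==i
def hsv(im):
    return cv2.split(cv2.cvtColor(im,cv2.COLOR_BGR2HSV).astype(np.int32))
E
python3 - <<'E'
from h import *
S=cv2.imread('pics/scene0.png');T=cv2.imread('pics/top0.png')
iS=bot.camera_info('scene');iT=bot.camera_info('top')
def get(im,kb,pb,cb):
    h,s,v=hsv(im)
    r={}
    r['knob']=blob(v<70,kb)[:2]
    r['post']=blob((h>7)&(h<20)&(s>170)&(v>150),pb)[:2]
    m=blob((h>100)&(h<125)&(s>120),cb); 
    c=max(cv2.findContours(m[2].astype(np.uint8),cv2.RETR_EXTERNAL,cv2.CHAIN_APPROX_NONE)[0],key=len)
    e=cv2.fitEllipse(c); r['blue']=(np.array(e[0]),e[1])
    for k in r: print(k,np.round(r[k][0],1),np.round(r[k][1],1))
    return r
a=get(S,(225,170,248,190),(255,155,285,185),(170,165,220,200))
b=get(T,(260,224,278,242),(220,222,242,245),(285,230,335,275))
for k in a: print(k,tri(iS,a[k][0],iT,b[k][0]).round(4))
print('blue T',plane(iT,b['blue'][0],.03),'S',plane(iS,a['blue'][0],.03))
# rot of stage
h,s,v=hsv(T);m=blob((s<60)&(v>130),(165,155,355,290))[2].astype(np.uint8)
c=max(cv2.findContours(m,cv2.RETR_EXTERNAL,cv2.CHAIN_APPROX_NONE)[0],key=cv2.contourArea)
q=np.array([plane(iT,p[0],.03)[:2] for p in c],np.float32);r=cv2.minAreaRect(q);print(r)
# chamber edge
for k,z in(('knob',.086),('post',.105)): print(k,'S',plane(iS,a[k][0],z).round(4),'T',plane(iT,b[k][0],z).round(4))
iw=bot.camera_info('wrist');print(np.round(iw['extrinsics'],3).tolist(),bot.get_obs()['ee_pos'],iw['mtx'][0][0])
E
```

```text
knob [235.5 178. ] [234 174   4   9  32]
post [269.  164.5] [267 162   5   6  30]
blue [194.8 183.1] [12.1 18.8]Traceback (most recent call last):
  File "<stdin>", line 15, in <module>
  File "<stdin>", line 7, in get
  File "h.py", line 13, in blob
    i=1+np.argmax(s[1:,4]);return c[i],s[i],l==i
        ~~~~~~~~~^^^^^^^^^
    return _wrapfunc(a, 'argmax', axis=axis, out=out, **kwds)
    return bound(*args, **kwds)
ValueError: attempt to get argmax of an empty sequence
```

```bash
cat > m.py <<'E'
from h import *
S=cv2.imread('pics/scene0.png');T=cv2.imread('pics/top0.png')
iS=bot.camera_info('scene');iT=bot.camera_info('top')
def get(im,kb,pb,cb,kv):
    h,s,v=hsv(im)
    r={}
    r['knob']=blob(v<kv,kb)[:2]
    r['post']=blob((h>7)&(h<22)&(s>150)&(v>110),pb)[:2]
    m=blob((h>100)&(h<125)&(s>110),cb)
    c=max(cv2.findContours(m[2].astype(np.uint8),cv2.RETR_EXTERNAL,cv2.CHAIN_APPROX_NONE)[0],key=len)
    e=cv2.fitEllipse(c); r['blue']=(np.array(e[0]),e[1])
    for k in r: print(k,np.round(r[k][0],1),np.round(r[k][1],1))
    return r
a=get(S,(225,170,248,190),(255,155,285,185),(170,165,220,200),70)
print(T[228:240,262:277].max(2))
b=get(T,(263,227,276,240),(220,222,242,245),(285,230,335,275),120)
for k in a: print(k,tri(iS,a[k][0],iT,b[k][0]).round(4))
print('blue T',plane(iT,b['blue'][0],.03),'S',plane(iS,a['blue'][0],.03))
h,s,v=hsv(T);m=blob((s<60)&(v>130),(165,155,355,290))[2].astype(np.uint8)
c=max(cv2.findContours(m,cv2.RETR_EXTERNAL,cv2.CHAIN_APPROX_NONE)[0],key=cv2.contourArea)
q=np.array([plane(iT,p[0],.03)[:2] for p in c],np.float32);r=cv2.minAreaRect(q);print(r)
for k,z in(('knob',.086),('post',.105)): print(k,'S',plane(iS,a[k][0],z).round(4),'T',plane(iT,b[k][0],z).round(4))
iw=bot.camera_info('wrist');print(np.round(iw['extrinsics'],3).tolist(),bot.get_obs()['ee_pos'],iw['mtx'][0][0])
E
python3 m.py
```

```text
knob [235.5 178. ] [234 174   4   9  32]
post [268.6 167.9] [266 161   6  19  59]
blue [194.8 183.1] [12.3 19.3]
[[239 240 240 239 239 238 239 239 239 239 239 239 239 240 239]
 [238 240 239 239 240 227 147 164 218 239 239 239 239 239 239]
 [239 239 239 232 179 107  95  94  99 171 239 239 239 239 239]
 [239 240 239 224 103  97  95  97  95 118 189 239 240 239 239]
 [239 238 232 177  89  98  99 100  99  96 130 212 239 239 239]
 [239 239 225 133  94  99 100 102 101  99 133 213 239 239 238]
 [238 239 231 177  87  99 100 101 101  96 156 239 239 239 239]
 [238 239 239 226 132  99 105 102 101 115 185 239 239 239 238]
 [239 239 238 238 223  94  79  85 103 181 238 239 238 239 238]
 [239 239 239 239 239 232 213 238 238 238 238 239 239 239 239]
 [238 239 239 239 239 240 238 238 238 238 238 239 239 238 239]
 [238 239 239 238 239 239 239 238 238 238 237 239 239 239 238]]
knob [268.6 232.9] [266 230   6   7  37]
post [233. 235.] [233 235   1   1   1]
blue [310.8 251.9] [21.9 22.5]
knob [0.52   0.0208 0.0715]
post [0.5174 0.1086 0.0859]
blue [ 0.4718 -0.0838  0.0303]
blue T [ 0.47166685 -0.08477104  0.03      ] S [ 0.47181246 -0.0828721   0.03      ]
((0.5481158494949341, 0.03592295944690704), (0.400145947933197, 0.24042575061321259), 81.96407318115234)
knob S [0.5347 0.0191 0.086 ] T [0.5194 0.0202 0.086 ]
post S [0.5376 0.107  0.105 ] T [0.516  0.1036 0.105 ]
[[0.291, 0.911, 0.291, 0.086], [0.957, -0.276, -0.09, 0.55], [-0.002, 0.305, -0.952, 0.373], [0.0, 0.0, 0.0, 1.0]] [0.16026661 0.52595616 0.25566057] 296.79506201594705
```

Two views agree on the blue mark: (0.472, -0.084, 0.030), a height check. The knob is at (0.520, 0.021, ~0.072), which is mid-knob. The stage measures 400 x 240 mm with yaw -8°, so the sizes match too. I'm moving towards the chamber now.

Units first: shifts go in shares of 250 mm and turns go in shares of 4 rad. So -0.165 m is -0.66, -0.132 m is -0.528, 35 degrees is 0.1527.

```bash
cat > go.py <<'E'
import sys
from h import *
from scipy.spatial.transform import Rotation as R
# target x y z [yaw] -> tool-axis shift and turn from the measured pose
o=bot.get_obs();t=[float(v) for v in sys.argv[1:]]
r=R.from_euler('xyz',o['tcp_rot'],degrees=True)
print('t',round(o['time'],2),'pos',np.round(o['ee_pos'],4),'rot',np.round(o['tcp_rot'],1),'q',np.round(o['q'],1))
print('shift',np.round(r.inv().apply(np.array(t[:3])-o['ee_pos']),4),'turn',((o['tcp_rot'][2]-t[3]+180)%360-180) if len(t)>3 else '')
E
python3 -m pendant '[{"dx":-0.132, "dy":-0.1, "yaw":0.0305, "finger_gap":0.085}, {"dx":-0.264, "dy":-0.2, "yaw":0.0611, "finger_gap":0.085}, {"dx":-0.396, "dy":-0.3, "yaw":0.0916, "finger_gap":0.085}, {"dx":-0.528, "dy":-0.4, "yaw":0.1222, "finger_gap":0.085}, {"dx":-0.66, "dy":-0.5, "yaw":0.1527, "finger_gap":0.085}]'; python3 go.py 0.52 0.0205 0.25 82
```

```text
time: 0.52
ee_pos: [0.2822, 0.3567, 0.2559]
tcp_rot: [-180.0, 0.0, 127.7]
wrist_force: [1.0, 0.5, 0.2]
opening: 0.0847
grasp_force: 0.0
t 0.52 pos [0.2822 0.3567 0.2559] rot [-180.     0.   127.7] q [ 51.7  -8.   -2.6  95.4  -0.  103.9]
shift [-0.4115 -0.0178  0.006 ] turn 45.74780288521151
```

In the tool's units: -0.205 m is -0.82, -0.009 m is -0.036, 35 degrees is 0.1527.

```bash
python3 -m pendant '[{"dx":-0.164, "dy":-0.008, "yaw":0.0305, "finger_gap":0.085}, {"dx":-0.328, "dy":-0.016, "yaw":0.0611, "finger_gap":0.085}, {"dx":-0.492, "dy":-0.02, "yaw":0.0916, "finger_gap":0.085}, {"dx":-0.656, "dy":-0.028, "yaw":0.1222, "finger_gap":0.085}, {"dx":-0.82, "dy":-0.036, "yaw":0.1527, "finger_gap":0.085}]' >/dev/null; python3 go.py 0.52 0.0205 0.25 82
```

```text
t 0.93 pos [0.4016 0.1896 0.2562] rot [180.   -0.   92.7] q [ 25.3  -9.4  -3.9  95.5   0.  112.6]
shift [-0.1745  0.1103  0.0062] turn 10.716061904661899
```

In the tool's units: -0.175 m is -0.7, -0.14 m is -0.56, 11 degrees is 0.048.

```bash
python3 -m pendant '[{"dx":-0.14, "dy":0.088, "yaw":0.0175, "finger_gap":0.085}, {"dx":-0.28, "dy":0.176, "yaw":0.0349, "finger_gap":0.085}, {"dx":-0.42, "dy":0.264, "yaw":0.048, "finger_gap":0.085}, {"dx":-0.56, "dy":0.352, "yaw":0.048, "finger_gap":0.085}, {"dx":-0.7, "dy":0.44, "dz":0.024, "yaw":0.048, "finger_gap":0.085}]' >/dev/null; python3 -m pendant '[{"finger_gap":0.085}, {"finger_gap":0.085}]'; python3 - <<'E'
from h import *
i=bot.camera_info('wrist');im=bot.camera('wrist');cv2.imwrite('pics/w1.png',im);np.savez('w1.npz',mtx=i['mtx'],extrinsics=i['extrinsics']);print(np.round(i['extrinsics'],3).tolist())
E
```

```text
time: 1.52
ee_pos: [0.5204, 0.0209, 0.2489]
tcp_rot: [-179.9, 0.0, 81.8]
wrist_force: [0.4, -0.4, 0.5]
opening: 0.0848
grasp_force: 0.0
[[0.99, -0.133, -0.046, 0.532], [-0.141, -0.943, -0.303, 0.099], [-0.003, 0.306, -0.952, 0.366], [0.0, 0.0, 0.0, 1.0]]
```

View pics/w1.png

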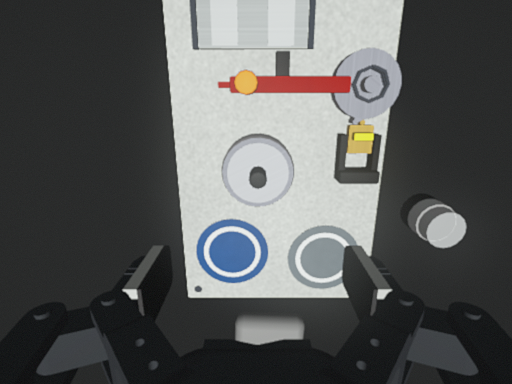

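The wrist view shows the chamber at (258,170), its knob at (258,177), the post top at (246,82), the hub at (370,83) and the blue mark at (232,251).

```bash
python3 - <<'E'
from h import *
W=cv2.imread('pics/w1.png');iW=dict(np.load('w1.npz'));T=cv2.imread('pics/top0.png');iT=bot.camera_info('top')
def ell(m):
    c=max(cv2.findContours(m.astype(np.uint8),cv2.RETR_EXTERNAL,cv2.CHAIN_APPROX_NONE)[0],key=len);return cv2.fitEllipse(cv2.convexHull(c))
h,s,v=hsv(W);H,S,V=hsv(T)
print('postW px',W[82,246],h[82,246],s[82,246],'T px',T[233,231],H[233,231],S[233,231])
kw=ell(blob(v<75,(240,155,275,195))[2]);kt=blob(V<140,(263,227,276,240))[0]
pw=ell(blob((h>10)&(h<25)&(s>100)&(v>190),(225,60,270,105))[2]);pt=blob((H>7)&(H<25)&(S>100)&(V>180),(220,222,242,245))
b=ell(blob((h>100)&(h<125)&(s>110),(180,205,285,295))[2])
print('knob',kw,kt,'post',pw,pt[:2],'blue',b)
print('knob tri',tri(iW,kw[0],iT,kt).round(4),'plane.086',plane(iW,kw[0],.086).round(4),plane(iT,kt,.086).round(4))
print('post tri',tri(iW,pw[0],iT,pt[0]).round(4),'plane.105',plane(iW,pw[0],.105).round(4),plane(iT,pt[0],.105).round(4))
print('blue',plane(iW,b[0],.03).round(4))
# chamber outline: circles in top and wrist, at 0.058
for n,im,i,box,rr in(('W',W,iW,(210,120,310,220),(28,42)),('T',T,iT,(245,210,295,260),(12,20))):
    g=cv2.GaussianBlur(cv2.cvtColor(im,cv2.COLOR_BGR2GRAY),(3,3),0);x0,y0,x1,y1=box
    c=cv2.HoughCircles(g[y0:y1,x0:x1],cv2.HOUGH_GRADIENT,1.,50,param1=80,param2=10,minRadius=rr[0],maxRadius=rr[1])
    if c is not None:
        c=c[0][0];p=(c[0]+x0,c[1]+y0);print('chamber',n,p,c[2],plane(i,p,.058).round(4))
hw=plane(iW,(367,84),.056);print('hub approx',hw.round(4))
E
```

```text
postW px [ 94 188 230] 21 151 T px [121 209 248] 21 131
knob ((257.56121826171875, 172.90109252929688), (11.652798652648926, 13.289360046386719), 84.84211730957031) [268.58536585 232.97560976] post ((245.29513549804688, 81.81098175048828), (22.57386589050293, 23.748655319213867), 2.375206470489502) (array([230.28846154, 232.28846154]), array([227, 229,   8,   8,  52], dtype=int32)) blue ((231.73504638671875, 251.61671447753906), (39.690006256103516, 44.846717834472656), 96.26153564453125)
knob tri [0.5203 0.0189 0.0491] plane.086 [0.5218 0.0282 0.086 ] [0.5193 0.0201 0.086 ]
post tri [0.5229 0.1111 0.0884] plane.105 [0.5234 0.1113 0.105 ] [0.5224 0.1098 0.105 ]
blue [ 0.4727 -0.0836  0.03  ]
chamber W (np.float32(257.5), np.float32(170.5)) 36.5 [0.5211 0.0238 0.058 ]
chamber T (np.float32(268.5), np.float32(232.5)) 13.2 [0.5212 0.0194 0.058 ]
hub approx [0.6399 0.0947 0.056 ]
```

Every point fits: the post at (0.523, 0.110) agrees with the stage geometry, and the knob is at (0.5205, 0.021). I'm descending onto the knob with TCP z at about 0.085, so the tips end 2 mm above the chamber top.

In the tool's units: 0.163 m is 0.652, 0.15 m is 0.6.

```bash
python3 -m pendant '[{"dz":0.16, "finger_gap":0.06}, {"dz":0.32, "finger_gap":0.06}, {"dz":0.48, "finger_gap":0.06}, {"dz":0.6, "finger_gap":0.06}, {"dz":0.652, "finger_gap":0.06}]' 50; python3 -m pendant '[{"finger_gap":0.06}, {"finger_gap":0.015}, {"finger_gap":0.01}, {"finger_gap":0.01}, {"finger_gap":0.01}]' 50;python3 -m pendant '[{"finger_gap":0.01}, {"finger_gap":0.01}, {"finger_gap":0.01}, {"finger_gap":0.01}, {"finger_gap":0.01}]' 50; python3 go.py 0.4722 -0.0838 0.086
```

```text
time: 1.98
ee_pos: [0.5173, 0.0241, 0.083]
tcp_rot: [-179.7, 0.0, 82.2]
wrist_force: [0.1, 0.7, 0.5]
opening: 0.0598
grasp_force: 0.0
time: 2.4
ee_pos: [0.521, 0.023, 0.0894]
tcp_rot: [179.8, -0.0, 82.1]
wrist_force: [-0.5, 0.9, 4.0]
opening: 0.0162
grasp_force: 48.7
time: 2.82
ee_pos: [0.521, 0.023, 0.0894]
tcp_rot: [179.8, -0.1, 82.1]
wrist_force: [-2.6, 1.1, 6.3]
opening: 0.016
grasp_force: 48.7
t 2.82 pos [0.521  0.023  0.0894] rot [ 1.798e+02 -1.000e-01  8.210e+01] q [  2.5   1.  -12.5  76.3   0.  100.4]
shift [-0.1125 -0.0336  0.0031] turn
```

In the tool's units: -0.055 m is -0.22, -0.042 m is -0.168.

```bash
python3 -m pendant '[{"dx":-0.024, "dy":-0.008, "finger_gap":0.01}, {"dx":-0.072, "dy":-0.024, "finger_gap":0.01}, {"dx":-0.12, "dy":-0.036, "finger_gap":0.01}, {"dx":-0.168, "dy":-0.052, "finger_gap":0.01}, {"dx":-0.22, "dy":-0.068, "finger_gap":0.01}]'; python3 -m pendant '[{"dx":-0.056, "dy":-0.016, "finger_gap":0.01}, {"dx":-0.112, "dy":-0.036, "finger_gap":0.01}, {"dx":-0.16, "dy":-0.048, "finger_gap":0.01}, {"dx":-0.2, "dy":-0.06, "finger_gap":0.01}, {"dx":-0.22, "dy":-0.068, "finger_gap":0.01}]';python3 -m pendant '[{"finger_gap":0.01}, {"finger_gap":0.01}, {"finger_gap":0.01}]';  python3 - <<'E'
from h import *
i=bot.camera_info('wrist');im=bot.camera('wrist');cv2.imwrite('pics/w2.png',im);np.savez('w2.npz',mtx=i['mtx'],extrinsics=i['extrinsics'])
cv2.imwrite('pics/top2.png',bot.camera('top'))
E
```

```text
time: 3.23
ee_pos: [0.497, -0.0291, 0.0894]
tcp_rot: [179.8, -0.1, 82.1]
wrist_force: [2.7, 5.1, 4.3]
opening: 0.0158
grasp_force: 49.6
time: 3.65
ee_pos: [0.4723, -0.0821, 0.0894]
tcp_rot: [179.8, -0.1, 82.0]
wrist_force: [3.4, 5.7, 6.3]
opening: 0.0161
grasp_force: 49.7
time: 3.9
ee_pos: [0.472, -0.0825, 0.0893]
tcp_rot: [179.8, 0.1, 82.0]
wrist_force: [-2.0, -3.7, 8.3]
opening: 0.0159
grasp_force: 49.9
```

View pics/w2.png

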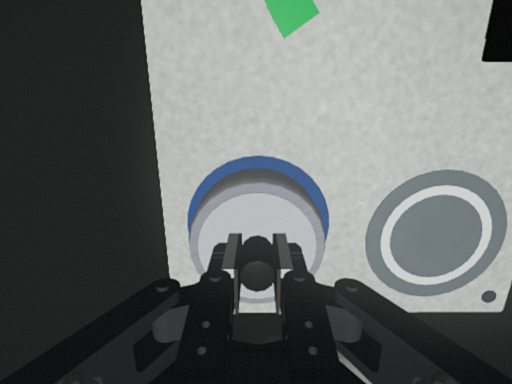

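The chamber sits on the blue mark, with a blue crescent above it at (258,165) that is partly perspective. I'll release it, rise and check the centring.

```bash
python3 -m pendant '[{"finger_gap":0.05}, {"finger_gap":0.05}, {"finger_gap":0.05}, {"finger_gap":0.05}]' >/dev/null; python3 -m pendant '[{"dz":-0.08, "finger_gap":0.05}, {"dz":-0.24, "finger_gap":0.05}, {"dz":-0.4, "finger_gap":0.05}, {"dz":-0.56, "finger_gap":0.05}, {"dz":-0.64, "finger_gap":0.05}]' >/dev/null; python3 -m pendant '[{"dx":0.08, "finger_gap":0.05}, {"dx":0.16, "finger_gap":0.05}, {"dx":0.16, "finger_gap":0.05}, {"dx":0.16, "finger_gap":0.05}]';  python3 - <<'E'
from h import *
i=bot.camera_info('wrist');im=bot.camera('wrist');np.savez('w3.npz',mtx=i['mtx'],extrinsics=i['extrinsics'])
cv2.imwrite('pics/w3.png',im);t=bot.camera('top');cv2.imwrite('pics/top3.png',t)
cv2.imwrite('pics/v3.png',np.hstack([cv2.resize(im[180:380,130:380],None,fx=1.6,fy=1.6),cv2.resize(t[200:300,270:370],(320,320),interpolation=cv2.INTER_CUBIC)]))
E
```

```text
time: 5.08
ee_pos: [0.4768, -0.0414, 0.2472]
tcp_rot: [-180.0, 0.0, 82.2]
wrist_force: [0.4, -0.8, 0.3]
opening: 0.0498
grasp_force: 0.0
```

View pics/v3.png

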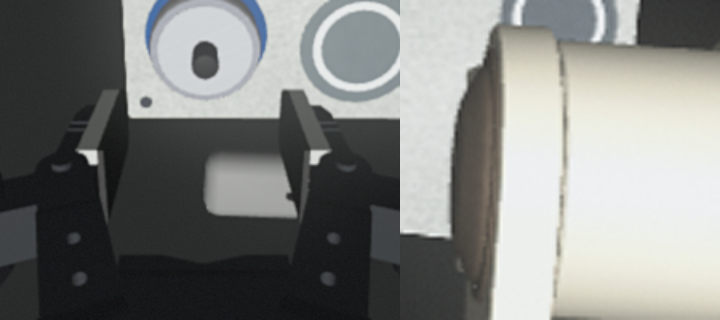

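```bash
python3 - <<'E'
from h import *
W=cv2.imread('pics/w3.png');i=dict(np.load('w3.npz'))
h,s,v=hsv(W)
# chamber top: bright disc; boundary to darker grey side
print('row210',v[206,215:305:2]);print('col270 ',v[165:250:2,272],'\n s',s[165:250:2,272],'\n h',h[165:250:2,272])
for z in(.03,.058):
    for p in((258,210),): print(z,plane(i,p,z))
# predicted outlines if centred: mark disc r46 @z.03, chamber top r40 @.058, base
c=np.array([.4722,-.0838]);M=P(i);t=np.linspace(0,2*np.pi,200)
o=cv2.resize(W[150:270,190:330],None,fx=4,fy=4,interpolation=cv2.INTER_CUBIC)
m=((h>100)&(h<125)&(s>110));m[:, :190]=0;m[260:]=0
cs=np.argwhere(m)[:,::-1]; print(len(cs))
# outer boundary of blue crescent -> circle on z=.03
hull=cv2.convexHull(cs.astype(np.int32))[:,0]
q=np.array([plane(i,p,.03)[:2] for p in hull]);d=np.hypot(*(q-c).T);print('blue hull r',np.sort(d).round(3))
g=cv2.GaussianBlur(cv2.cvtColor(W,cv2.COLOR_BGR2GRAY),(3,3),0)
cc=cv2.HoughCircles(g[150:265,190:330],cv2.HOUGH_GRADIENT,1,5,param1=60,param2=10,minRadius=28,maxRadius=42)
for k in cc[0][:5]: p=(k[0]+190,k[1]+150);print(p,k[2],plane(i,p,.058).round(4))
E
```

```text
row210 [211 215 216 175 128 183 180 207 215 214 214 214 215 215 214 213 213 215
 219 203 115  83  90 166 210 218 215 215 214 215 215 215 215 215 215 217
 203 184 183 153 167 209 219 213 213]
col270  [218 194 165 166 168 122 102 114 145 189 185 200 216 214 215 215 216 215
 215 216 215 214 215 215 215 214 214 215 215 215 215 214 213 215 214 210
 185 178 215 216 218 213 214] 
 s [  6  17 133 127 129  52   3   4   7  15  14   9   6   6   7   7   6   7
   7   7   7   6   7   7   6   6   6   5   7   7   7   6   6   7   6   7
  15   6   6   6   5   5   5] 
 h [ 54 102 108 107 108 109  30  75 113 109 111 107 102  96 100 100  96 100
 100 100 100  96 105 100  96 102 102 105 105 100 100  96 102 100  96 105
 109  98  54  54  53  53  53]
0.03 [ 0.470999   -0.09363398  0.03      ]
0.058 [ 0.47239142 -0.08270541  0.058     ]
523
blue hull r [0.044 0.044 0.044 0.044 0.044 0.044 0.044 0.044 0.044 0.045 0.206 0.221]
(np.float32(257.5), np.float32(202.5)) 37.7 [ 0.473  -0.0739  0.058 ]
(np.float32(257.5), np.float32(208.5)) 30.3 [ 0.4721 -0.0809  0.058 ]
(np.float32(262.5), np.float32(210.5)) 30.2 [ 0.4773 -0.084   0.058 ]
(np.float32(257.5), np.float32(218.5)) 34.8 [ 0.4705 -0.0927  0.058 ]
(np.float32(253.5), np.float32(211.5)) 31.4 [ 0.4672 -0.0838  0.058 ]
```

```bash
python3 - <<'E'
from h import *
for n,box in(('w1',(205,120,305,215)),('w3',(205,160,310,255))):
    W=cv2.imread(f'pics/{n}.png');i=dict(np.load(n+'.npz'));h,s,v=hsv(W)
    m=blob((h>90)&(h<125)&(s<25)&(v>195),box)[2]
    c=max(cv2.findContours(m.astype(np.uint8),0,1)[0],key=len);hu=cv2.convexHull(c)[:,0].astype(float)
    q=np.array([plane(i,p,.058)[:2] for p in hu],np.float32)
    (cx,cy),ax,_=cv2.fitEllipse(q);print(n,(round(cx,4),round(cy,4)),ax,cv2.minEnclosingCircle(q))
E
python3 go.py 0.523 0.110 0.20
```

```text
w1 (0.5207, 0.0205) (0.06617730110883713, 0.06660689413547516) ((0.5206254124641418, 0.020428257063031197), 0.03362040966749191)
w3 (0.4718, -0.0852) (0.06614068150520325, 0.06659066677093506) ((0.4718180298805237, -0.08513675630092621), 0.0335080549120903)
t 5.18 pos [ 0.4766 -0.0422  0.247 ] rot [-180.     0.    82.1] q [-5.1 -4.9 -0.9 94.1 -0.  92.9]
shift [0.1572 0.025  0.0469] turn
```

The chamber centre is at (0.4718, -0.0852), within 2 mm of the mark. Next I'll go over the post, turning the tool so the fingers close along the stage's y axis (yaw about 172°).

In the tool's units: 0.157 m is 0.628, 0.025 m is 0.1, -35 degrees is -0.1527.

```bash
python3 -m pendant '[{"dx":0.124, "dy":0.02, "yaw":-0.0305, "finger_gap":0.06}, {"dx":0.248, "dy":0.04, "yaw":-0.0611, "finger_gap":0.06}, {"dx":0.372, "dy":0.06, "yaw":-0.0916, "finger_gap":0.06}, {"dx":0.5, "dy":0.08, "yaw":-0.1222, "finger_gap":0.06}, {"dx":0.628, "dy":0.1, "yaw":-0.1527, "finger_gap":0.06}]' >/dev/null; python3 -m pendant '[{"yaw":-0.0305, "finger_gap":0.06}, {"yaw":-0.0611, "finger_gap":0.06}, {"yaw":-0.0916, "finger_gap":0.06}, {"yaw":-0.1222, "finger_gap":0.06}, {"yaw":-0.1527, "finger_gap":0.06}]'>/dev/null; python3 -m pendant '[{"yaw":-0.0305, "finger_gap":0.06}, {"yaw":-0.0611, "finger_gap":0.06}, {"yaw":-0.0873, "finger_gap":0.06}, {"yaw":-0.0873, "finger_gap":0.06}]'; python3 - <<'E'
from h import *
i=bot.camera_info('wrist');im=bot.camera('wrist');np.savez('w4.npz',mtx=i['mtx'],extrinsics=i['extrinsics'])
cv2.imwrite('pics/w4.png',im)
E
python3 go.py 0.523 0.110 0.095 172
```

```text
time: 6.35
ee_pos: [0.5233, 0.1093, 0.247]
tcp_rot: [-180.0, -0.0, 172.3]
wrist_force: [-0.5, -0.0, 0.0]
opening: 0.0602
grasp_force: 0.0
t 6.4 pos [0.5233 0.1094 0.2471] rot [-180.    -0.   171.9] q [11.8  2.7  6.6 94.  -0.  19.9]
shift [0.0003 0.0006 0.1521] turn -0.1014528135944488
```

View pics/w4.png

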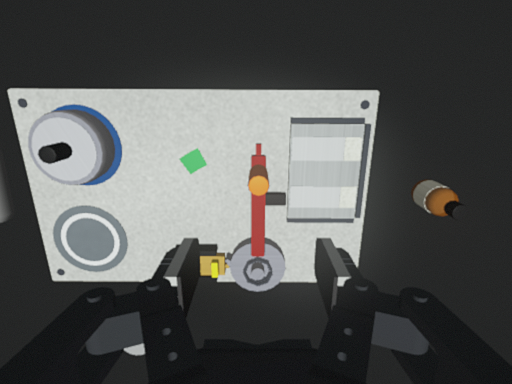

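The wrist view shows the post top at (258,185), the hub at (257,265) and the green zone at (193,161). There is a grey stub at (275,198) next to the arm, so I'll check its height before descending.

```bash
python3 - <<'E'
from h import *
i1=dict(np.load('w1.npz'));i4=dict(np.load('w4.npz'))
A=cv2.imread('pics/w1.png');B=cv2.imread('pics/w4.png')
a=blob(hsv(A)[2]<90,(265,51,295,80));b=blob(hsv(B)[2]<90,(262,185,288,212))
print(a[:2],b[:2],tri(i1,a[0],i4,b[0]).round(4))
h,s,v=hsv(B);p=blob((h>10)&(h<25)&(s>100)&(v>190),(240,170,275,200));print('post',p[:2],plane(i4,p[0],.105).round(4),'hub',plane(i4,(257.5,268),.066).round(4))
h1,s1,v1=hsv(A);p1=blob((h1>10)&(h1<25)&(s1>100)&(v1>190),(225,60,270,105));print('post tri w1,w4',tri(i1,p1[0],i4,p[0]).round(4))
c=[plane(i4,q,.056)[:2] for q in((266,193),(286,205))];print('stub corners@56',c)
g=blob((h>45)&(h<75)&(s>120))[0];gp=plane(i4,g,.03)[:2]-np.array([.6418,.0934]);print('green ang',np.degrees(np.arctan2(-gp[1],-gp[0]))+8.04,np.hypot(*gp))
E
```

```text
(array([282.21352313,  62.5088968 ]), array([276,  52,  13,  24, 281], dtype=int32)) (array([275. , 198.5]), array([266, 193,  19,  12, 228], dtype=int32)) [0.561  0.1267 0.0397]
post (array([258.18730159, 185.45079365]), array([248, 176,  21,  20, 315], dtype=int32)) [0.5232 0.1113 0.105 ] hub [0.6329 0.096  0.066 ]
post tri w1,w4 [0.5234 0.1113 0.1043]
stub corners@56 [array([0.54740457, 0.1168775 ]), array([0.56423005, 0.13709002])]
green ang 30.01606453927645 0.14610155697880228
```

In the tool's units: 0.153 m is 0.612, 0.142 m is 0.568.

```bash
python3 -m pendant '[{"dy":0.004, "dz":0.152, "finger_gap":0.06}, {"dy":0.004, "dz":0.304, "finger_gap":0.06}, {"dy":0.004, "dz":0.456, "finger_gap":0.06}, {"dy":0.004, "dz":0.568, "finger_gap":0.06}, {"dy":0.004, "dz":0.612, "finger_gap":0.06}]' 70; python3 -m pendant '[{"finger_gap":0.06}, {"finger_gap":0.06}, {"finger_gap":0.01}, {"finger_gap":0.01}, {"finger_gap":0.01}]' 70;python3 -m pendant '[{"finger_gap":0.01}, {"finger_gap":0.01}, {"finger_gap":0.01}, {"finger_gap":0.01}]' 70
```

```text
time: 6.82
ee_pos: [0.5213, 0.1102, 0.0897]
tcp_rot: [-179.9, -0.3, 171.8]
wrist_force: [-0.3, 0.5, -0.2]
opening: 0.0598
grasp_force: 0.0
time: 7.23
ee_pos: [0.5243, 0.1112, 0.0961]
tcp_rot: [179.9, 0.1, 172.0]
wrist_force: [0.5, 0.1, 0.8]
opening: 0.0244
grasp_force: 0.0
time: 7.57
ee_pos: [0.524, 0.1106, 0.096]
tcp_rot: [-180.0, 0.1, 172.0]
wrist_force: [-1.1, -4.6, 6.4]
opening: 0.0186
grasp_force: 68.0
```

In the tool's units: -0.021 m is -0.084, -0.0125 m is -0.05, -10 degrees is -0.0436.

```bash
for k in 1; do python3 -m pendant '[{"dy":-0.016, "yaw":-0.0087, "finger_gap":0.01}, {"dy":-0.032, "yaw":-0.0175, "finger_gap":0.01}, {"dx":-0.004, "dy":-0.05, "yaw":-0.0262, "finger_gap":0.01}, {"dx":-0.004, "dy":-0.068, "yaw":-0.0349, "finger_gap":0.01}, {"dx":-0.008, "dy":-0.084, "yaw":-0.0436, "finger_gap":0.01}]'; done
python3 -m pendant '[{"dy":-0.016, "yaw":-0.0087, "finger_gap":0.01}, {"dy":-0.032, "yaw":-0.0175, "finger_gap":0.01}, {"dx":-0.004, "dy":-0.05, "yaw":-0.0262, "finger_gap":0.01}, {"dx":-0.004, "dy":-0.068, "yaw":-0.0349, "finger_gap":0.01}, {"dx":-0.008, "dy":-0.084, "yaw":-0.0436, "finger_gap":0.01}]'; python3 go.py 0.5327 0.0474 0.095
```

```text
time: 7.98
ee_pos: [0.5227, 0.0913, 0.096]
tcp_rot: [179.8, 0.1, -177.8]
wrist_force: [-5.3, 13.0, 7.2]
opening: 0.0184
grasp_force: 68.5
time: 8.4
ee_pos: [0.5254, 0.0696, 0.0961]
tcp_rot: [179.9, 0.1, -167.8]
wrist_force: [-6.9, 1.6, 8.7]
opening: 0.0183
grasp_force: 68.7
t 8.4 pos [0.5254 0.0696 0.0961] rot [ 1.799e+02  1.000e-01 -1.678e+02] q [  7.5   2.1 -10.7  77.1   0.1  -4.7]
shift [-0.0025 -0.0232  0.001 ] turn
```

In the tool's units: -0.021 m is -0.084, -0.017 m is -0.068, -10 degrees is -0.0436.

```bash
python3 -m pendant '[{"dy":-0.016, "yaw":-0.0087, "finger_gap":0.01}, {"dy":-0.032, "yaw":-0.0175, "finger_gap":0.01}, {"dx":-0.004, "dy":-0.05, "yaw":-0.0262, "finger_gap":0.01}, {"dx":-0.004, "dy":-0.068, "yaw":-0.0349, "finger_gap":0.01}, {"dx":-0.008, "dy":-0.084, "yaw":-0.0436, "finger_gap":0.01}]'; python3 -m pendant '[{"dy":-0.012, "yaw":-0.0065, "finger_gap":0.01}, {"dy":-0.012, "yaw":-0.0065, "finger_gap":0.01}, {"dy":-0.012, "yaw":-0.0065, "finger_gap":0.01}, {"dy":-0.012, "yaw":-0.0065, "finger_gap":0.01}]'; python3 - <<'E'
from h import *
o=bot.get_obs();d=o['ee_pos'][:2]-np.array([.6418,.0934]);print('angle by tcp',np.arctan2(-d[1],-d[0])+np.radians(8.04),np.hypot(*d))
i=bot.camera_info('wrist');im=bot.camera('wrist');np.savez('w5.npz',mtx=i['mtx'],extrinsics=i['extrinsics'])
t=bot.camera('scene');cv2.imwrite('pics/top5.png',bot.camera('top'));cv2.imwrite('pics/w5.png',im)
cv2.imwrite('pics/v5.png',np.hstack([cv2.resize(im,(480,360)),cv2.resize(t[140:280,140:260],(309,360),interpolation=cv2.INTER_CUBIC)]))
E
```

```text
time: 8.82
ee_pos: [0.5313, 0.0495, 0.096]
tcp_rot: [179.9, 0.1, -157.8]
wrist_force: [-8.4, 2.7, 10.2]
opening: 0.0179
grasp_force: 68.7
time: 9.15
ee_pos: [0.5324, 0.0468, 0.096]
tcp_rot: [179.9, 0.1, -156.4]
wrist_force: [-7.0, 4.0, 10.4]
opening: 0.0184
grasp_force: 68.9
angle by tcp 0.5432833849528625 0.11888481821397788
```

View pics/v5.png

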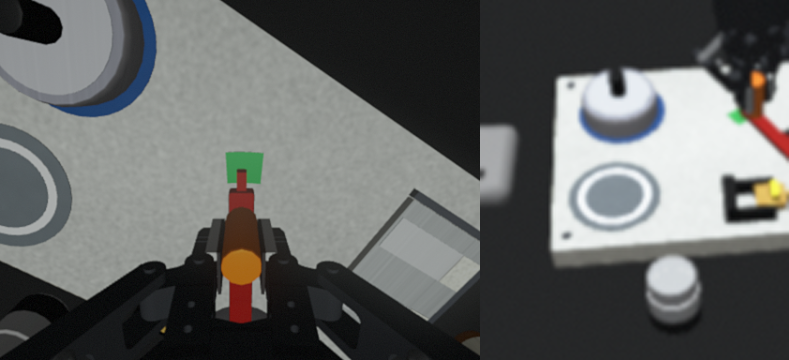

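The pointer tip at (241,172) is in the middle of the green patch, with the post gripped. The chamber is still centred on blue and the holder looks untouched, so I'm handing it in.

```bash
python3 -c "
from workcell import bot
print(bot.job_done())"
```

```text
the job is handed in; nothing more can be done
None
```

I handed the job in at about 9 s: the chamber sits within 2 mm of the blue mark's centre, and the fingers are holding the clamp arm in mid-green at about 0.54 rad; no verdict was returned.

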